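# Press a glued card holder in its bonding fixture

### The arm

A 7-joint arm with a two-finger parallel gripper is mounted at the origin on the work surface. World frame = base frame: x ahead of the robot, y to its left, z up, the work surface at z = 0. Lengths are in m, angles in degrees, forces in N, time in s.
With the tool pointing down it reaches from about 0.4 to 0.85 m from the base axis. Payload 10.4 kg.
Tool frame: the origin (TCP) lies between the finger pads; the fingertips stand bot.finger_overhang ahead of it and the grasp point (between the pads) lies 11 mm behind it (bot.finger_overhang is the distance from the TCP to the fingertips, in m); x points along the fingers, y is the direction in which the jaws open and shut, and the axes are right-handed (so a half turn about x gives the same grasp; the last joint's range is limited). The gripper opens to 85 mm and grips with 20 to 120 N. Pads are 22 mm wide; open, the fingers measure 114 mm over their backs; the gripper's body (76 mm by 85 mm) begins 54 mm behind the grasp point. The pads swing forward as they close: fully open they stand 13 mm farther back than shut.
Start: joints at [63.85, 19.034, -3.707, 83.658, 1.238, 77.344, -5.071], TCP at [0.263, -0.567, 0.239] pointing down, gripper open.
Joint ranges: [-148.97, 148.97], [-28.65, 121.19], [-84.17, 76.75], [9.2, 138.47], [-72.65, 252.65], [3.7, 117.97], [-149.18, 149.18]. Speed limits (degrees/s): [127.2, 127.2, 159.86, 159.86, 180, 180, 180].

### API

Orientations are given as a 3x3 rotation matrix whose columns are the frame's x, y, z axes.
In Python, from station import bot, vision, finder gives the robot as it stands. The module is installed in compiled form; this text tells all that it offers. Calls block until the motion is done:
- bot.move_pose(position, orientation): joint-space move of the TCP to a pose.
- bot.line_to(position, rotation=None, speed=0.15): straight line of the TCP; rotation=None keeps the orientation; speed is the mean speed in m/s.
- bot.goto_joints(angles): joint-space move.
- bot.gripper_to(opening, effort=None): finger opening in m; effort is the grip in N (None keeps the last); returns when the fingers have stopped.
- bot.wait(seconds).
- bot.ik(position, orientation): joint angles nearest the present ones, or None.
- vision.read_camera(name): name is "scene" or "top" or "wrist"; returns a dict with "frame" (400x640x3 uint8, red, green, blue), "mtx" (3x3 intrinsics, pixels), "k1" (the pictures are not rectified: a ray, as slopes to the right and down, at radius r is drawn at 1 + k1 r^2 times it, then the intrinsics apply), "R" (3x3) and "t" (3): a world point X has camera coordinates R X + t. Camera axes: x right, y down, z forward; pixel columns grow to the right and rows downward; lengths in m; the calibration is good to about 2 mm. A picture is of the moment at which its call begins. There is no depth.
A pose or a line that the arm cannot do raises bot.MotionError and nothing moves.
- bot.close_job(): hands the job in, once; it reports no verdict.
Trained networks look in a picture, given as the dict that the camera call returned (one of the last four; its "shot" number tells which), for a name from the list of things; names that differ only in an ending like _2 or _b are one class to them, and where a whole thing is asked for, a point or a joint stands for the part that bears it (a point fixed in the world has none). Each returns a list of dicts, best first, with "score" (0 to 1); they miss things now and then, are a little off and sometimes report something else, mostly with a low value. They report only what shows in the picture. A call takes as long as a camera call. They do not tell look-alikes from the thing itself.
- finder.boxes_of(picture, name): "centre" ([x, y, z] in m, in the coordinates of the camera as it stood for that picture, good to about 4 mm: the middle of the surface that is visible of it).
- finder.masks_of(picture, name): "pixels" (400x640 bool, what is visible of it).
Readings, each from a call of its own:
- bot.read_clock(): time.
- bot.read_q(): joint angles.
- bot.read_dq(): joint speeds.
- bot.read_joint_efforts(): joint torques, N m.
- bot.read_tcp_pos(): TCP position.
- bot.read_eef_rot(): TCP orientation.
- bot.read_contact_force(): force on the tool from outside, world axes, zero at the start.
- bot.read_moment(): the same for the moment, N m.
- bot.read_gripper_width(): finger opening in m.
Only numpy, scipy, OpenCV 4.12 (cv2) and the standard library are available. Lean on these libraries where they do the work, as an engineer would, in place of code of your own. Each camera call takes 0.05 s, during which the arm holds its last target.

### The job

Press the freshly glued card holder in the aluminium bonding fixture: take the white press plate by its black handle, rest it lightly on the tip of the locating pin about a centimetre off to one side, its long edge by the blue fence, and slide it along the fence until its hidden hole drops onto the pin. Then press it down against the springs until it is fully home, flat on the fixture, without slamming or forcing. Leave the other things on the bench alone, and finish still gripping the handle and pressing: do not let go.

Things in the scene. Friction and masses are not known exactly. Their poses are not given: they have to be found in the camera images.
- plate: Loose press plate: white plastic, 88 mm (its x) by 160 mm (its y), 19 mm thick, about 0.45 kg, flat on the bench, with a black bow handle. Origin: centre of its underside, z up. In the underside, at the origin, is a blind hole (not seen from above), 15 mm diameter, 16 mm deep, slightly chamfered. A half turn about z makes no difference to it.
- plate_grip (a point): Centre of the handle's grip bar, 49 mm above the plate's underside, straight above the hole. The bar runs along the plate's y: 76 mm long, 18 mm wide (along the plate's x), 20 mm tall, its top 40 mm above the plate's top face. Under it, between two legs, is a space 20 mm high and 48 mm long.
- fixture: Bonding fixture fixed to the bench: aluminium base, 116 mm (its x) by 190 mm (its y), flat deck 24 mm above the bench. Origin: under the nest's centre, on the pin's axis, at bench height. On its +x side a blue fence, 12 mm thick and 176 mm long, runs along its y.
- fence_face (a point): Middle of the fence's inner face at deck height, 45 mm from the pin's axis along the fixture's +x. The fence is 26 mm tall above the deck. When the plate is on the pin, its long edge is 1 mm from this face.
- card_top (a point): Centre of the top of the dark card holder (64 mm along the fixture's x, 96 mm along its y, 8 mm thick, with a 22 mm round thumb hole in its centre). It lies on a sprung bed in the fixture and stands 6 mm proud of the deck until pressed.
- pin_tip (a point): Tip of the fixed steel locating pin: 12 mm diameter, standing upright in the middle of the card holder's thumb hole, its tip 14 mm above the deck (8 mm above the unpressed card holder), the last 5 mm tapering to 5 mm diameter. A plate that rests on the tip drops 8 mm when its hole finds the pin.
- seat (a point): Point on the pin's axis at deck height (24 mm above the bench). The plate is fully home when its underside is here, flat on the deck, with its long side parallel to the fence.
- bed (a joint): How far the sprung bed with the card holder is pressed down, in m: 0 at rest, 0.006 when the plate is flat on the deck. The spring starts at about 7 N and needs about 15 N in all at 0.006; the plate's own weight (about 4.5 N) does not move it, so it rises again if the push is taken away.
- jar: Bystander: closed amber glass jar with red cap, 60 mm diameter, 85 mm tall. Origin: centre of its underside.
- stack: Bystander: stack of four dark card holders, 64 by 96 by 32 mm tall. Origin: centre of its underside.
- roller: Bystander: hand roller lying along its x, steel wheel at +x and wooden handle at -x, about 180 mm long, 30 mm tall. Origin: near its middle, at bench height.
There are look-alikes about, which are no part of the job. What is shaped like the fixture but yellow is not meant. Leave any yellow look-alike of the plate alone.

How it is judged (in metres and radians):
On the way, in this order (a step that is already met when the one before it is completed fails the run):
1. the press plate is picked up off the bench (height (world z) of plate above 0.025 m and contact force between the fingers and plate above 1 N), for 0.2 s.
2. the plate touches the fixture up on the pin's tip, off to one side, not yet dropped on (contact force between plate and fixture above 0.5 N and z of plate in the frame of seat above 0.009 m and horizontal distance between plate and seat between 0.004 and 0.04 m), for 0.05 s.
3. the plate has dropped onto the locating pin (horizontal distance between plate and seat below 0.0028 m and angle between the y axis of plate and the y axis of fixture, either way round below 0.06 rad and z of plate in the frame of seat below 0.0085 m), for 0.05 s.
At the end, for the whole second after the job is handed in: Hole within 2.8 mm of the pin axis, long side within 0.06 rad of the fence, underside within 1.5 mm of the deck, tilt under 0.03 rad, bed pressed over 4.8 mm, over 10 N between plate and fixture, plate at rest, fingers still on it with over 5 N, through the last second (horizontal distance between plate and seat below 0.0028 m and angle between the y axis of plate and the y axis of fixture, either way round below 0.06 rad and z of plate in the frame of seat below 0.0015 m and angle between plate's own z axis and vertical below 0.03 rad and value of joint bed above 0.0048 m and linear speed of plate below 0.01 m/s and contact force between plate and fixture above 10 N and contact force between the fingers and plate above 5 N); the arm keeps its last pose, push and grip.
It fails at once if the plate is slammed, dropped or forced onto the fixture (contact force between plate and fixture above 300 N or (linear speed of plate above 0.35 m/s and horizontal distance between plate and seat below 0.05 m and z of plate in the frame of seat below 0.03 m)).
It fails at once if a bystander is pushed away or knocked over (distance of any of jar, stack, roller from where it was at the start of the episode above 0.02 m or angle between any of jar, stack, roller's own z axis and vertical above 0.3 rad).
It also fails if it takes over 42 s, if anything falls off the work surface, if the arm or the gripper's body presses on something with over 40 N, if the wrist force passes 120 N, or if a joint passes its speed limit or range.

## Working session

There is one attempt and no reset: what is moved stays moved. The work goes in short steps, each a Python script; the robot and the scene stay as the last script left them, time stands still between calls to the robot, and variables do not carry over. Pictures are saved under pics/ and viewed, and the job is handed in when it is done.

```bash
mkdir -p pics; ls; python3 - <<'E'
from station import bot,vision,finder
import cv2
print(bot.read_clock(),bot.finger_overhang,bot.read_eef_rot(),bot.read_gripper_width())
for n in ["scene","top"]:
    p=vision.read_camera(n)
    cv2.imwrite(f"pics/{n}0.png",p["frame"][:,:,::-1])
    print(n,p["k1"],p["mtx"].tolist(),(-p["R"].T@p["t"]))
    for o in ["plate","plate_grip","fixture","fence_face","pin_tip","card_top","jar","stack","roller"]:
        for d in finder.boxes_of(p,o)[:3]:
            print(o,round(d["score"],2),(p["R"].T@(d["centre"]-p["t"])).round(4))
print(bot.read_clock())
E
```

```text
pics
0.0 0.008 [[-6.62052749e-04  4.20401412e-01 -9.07337983e-01]
 [ 1.23855744e-03 -9.07337141e-01 -4.20401925e-01]
 [-9.99999014e-01 -1.40211846e-03  8.00137499e-05]] 0.08551859075299353
scene -0.060749673472880114 [[362.68645500339636, 0.0, 314.08252663236726], [0.0, 362.68645500339636, 195.36156800741395], [0.0, 0.0, 1.0]] [ 1.08669288 -0.38097455  0.80743847]
plate 0.86 [ 0.5197 -0.1729  0.0195]
plate 0.6 [ 0.7543 -0.2229  0.0223]
plate_grip 0.6 [ 0.5213 -0.1762  0.0181]
plate_grip 0.6 [ 0.7548 -0.2245  0.0202]
fixture 0.83 [0.743  0.2561 0.0244]
fixture 0.68 [ 0.7852 -0.0685  0.0767]
fixture 0.56 [0.5111 0.1397 0.0217]
fence_face 0.92 [0.7392 0.2542 0.0238]
fence_face 0.77 [0.5132 0.1403 0.0261]
pin_tip 0.68 [0.517  0.143  0.0237]
pin_tip 0.67 [0.7428 0.2558 0.0274]
card_top 0.59 [0.4941 0.1476 0.0316]
card_top 0.57 [0.7276 0.2679 0.0298]
jar 0.71 [ 0.7839 -0.0695  0.0742]
stack 0.89 [0.5589 0.3782 0.0345]
stack 0.56 [0.5136 0.1421 0.022 ]
roller 0.72 [ 0.5757 -0.3886  0.0273]
top -0.08485806804822803 [[494.0429034286073, 0.0, 321.6143049014563], [0.0, 494.0429034286073, 196.98745791572506], [0.0, 0.0, 1.0]] [ 0.4088517  -0.00557337  1.30606715]
plate 0.94 [ 0.5052 -0.1596  0.0196]
plate 0.59 [ 0.7397 -0.2065  0.016 ]
plate_grip 0.79 [ 0.7421 -0.2105  0.0191]
plate_grip 0.72 [ 0.5061 -0.1615  0.0188]
fixture 0.8 [0.7266 0.2659 0.0226]
fence_face 0.77 [0.7275 0.2701 0.0218]
fence_face 0.76 [0.497  0.1544 0.0289]
fence_face 0.33 [ 0.7607 -0.0494  0.0791]
pin_tip 0.95 [0.7267 0.2712 0.0248]
pin_tip 0.58 [0.4968 0.153  0.023 ]
card_top 0.89 [0.7247 0.2725 0.0258]
card_top 0.88 [0.4933 0.1518 0.0291]
jar 0.57 [ 0.7632 -0.0525  0.0844]
jar 0.5 [0.4955 0.1514 0.0225]
stack 0.77 [0.5521 0.3859 0.032 ]
stack 0.65 [0.4928 0.1523 0.0334]
roller 0.82 [ 0.5537 -0.3832  0.0187]
1.0
```

View pics/scene0.png

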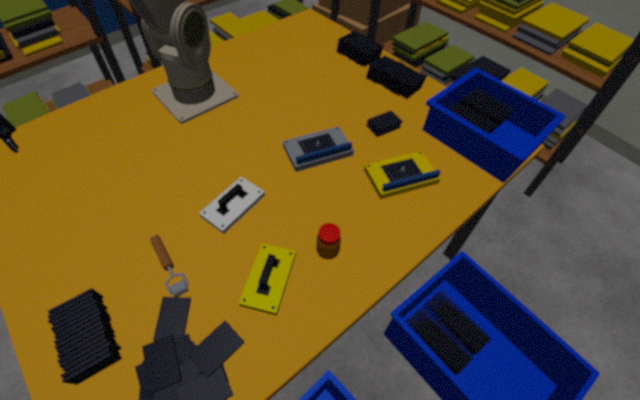

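View pics/top0.png

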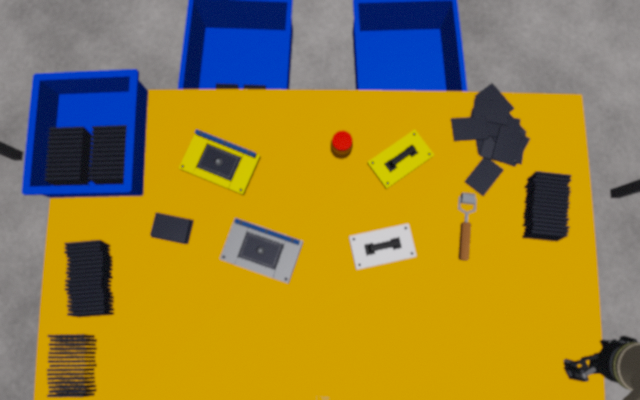

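```bash
python3 - <<'E'
import cv2
i=cv2.imread("pics/top0.png")
a=cv2.resize(i[100:260,110:270],(480,480),interpolation=cv2.INTER_CUBIC)
cv2.imwrite("pics/crop1.png",a)
a=cv2.resize(i[130:270,330:500],None,fx=3,fy=3,interpolation=cv2.INTER_CUBIC)
cv2.imwrite("pics/crop2.png",a)
E
```

```text
(no output)
```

The scene view shows the white plate at about (232,204) and a yellow plate look-alike at (268,278). The aluminium fixture is at (318,148) and its yellow look-alike at (402,172). In the top view these are: white plate (383,246), yellow plate (401,158), aluminium fixture with blue fence (262,250) and yellow fixture (220,162). The task asks for the white plate and the aluminium fixture, so I'll confirm both in an enlarged crop.

```bash
python3 - <<'E'
import cv2
i=cv2.imread("pics/top0.png")
a=cv2.resize(i[200:300,210:430],None,fx=3.6,fy=3.6,interpolation=cv2.INTER_CUBIC)
cv2.imwrite("pics/crop3.png",a)
E
```

```text
(no output)
```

View pics/crop3.png

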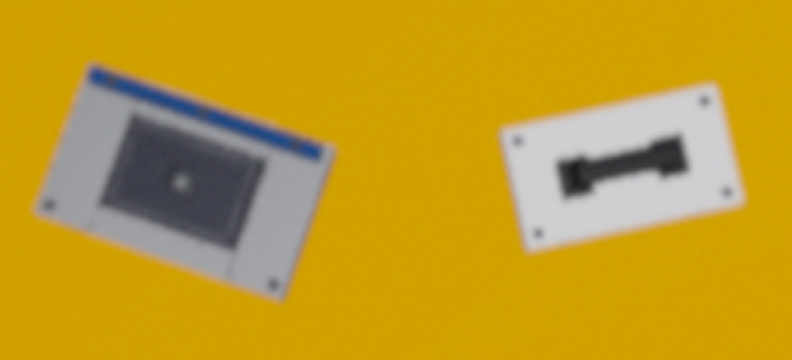

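```bash
cat > h.py <<'E'
from station import bot,vision,finder
import cv2, numpy as np
from scipy.optimize import least_squares
def und(p,uv):
    d=np.array([p["k1"],0,0,0,0.]);
    return cv2.undistortPoints(np.array(uv,float).reshape(-1,1,2),p["mtx"],d).reshape(-1,2)
def plane(p,uv,z):
    s=und(p,uv); r=np.c_[s,np.ones(len(s))]@p["R"]; c=-p["R"].T@p["t"]
    return c+r*((z-c[2])/r[:,2])[:,None]
def proj(p,X):
    # drawn at 1+k1 r^2
    c=np.atleast_2d(X)@p["R"].T+p["t"]; s=c[:,:2]/c[:,2:]
    s=s*(1+p["k1"]*(s**2).sum(1))[:,None]
    return s@p["mtx"][:2,:2].T+p["mtx"][:2,2]
def rect(p,mask,z):
    cs,_=cv2.findContours(mask.astype(np.uint8),cv2.RETR_EXTERNAL,cv2.CHAIN_APPROX_NONE)
    c=max(cs,key=cv2.contourArea).reshape(-1,2)
    w=plane(p,c,z)[:,:2]
    (cx,cy),(a,b),ang=cv2.minAreaRect((w*1000).astype(np.float32))
    # direction of the long side, angle in deg from world x
    if a<b: ang+=90
    else: a,b=b,a
    return np.array([cx,cy])/1000,(a,b),(ang+90)%180-90
def save(p,n): cv2.imwrite("pics/"+n,p["frame"][:,:,::-1])
E
python3 - <<'E'
from h import *
p=vision.read_camera("top")
for n,z in [("plate",.019),("fixture",.024)]:
    for d in finder.masks_of(p,n)[:3]:
        m=d["pixels"]; ys,xs=np.nonzero(m)
        print(n,d["score"],m.sum(),xs.mean(),ys.mean(),rect(p,m,z))
print(plane(p,[[260.3,250.6]],.038))
E
```

```text
plate 0.8 2024 400.4155138339921 159.15711462450594 (array([ 0.7413479, -0.2142699]), (93.02043151855469, 170.06996154785156), -55.39439392089844)
plate 0.61 2046 382.13000977517106 245.61827956989248 (array([ 0.50850049, -0.16186993]), (87.82146453857422, 160.85037231445312), -77.5378360748291)
fixture 0.73 3287 261.04411317310615 249.57042896257985 (array([0.49508798, 0.15371075]), (118.19316864013672, 192.32278442382812), 71.09468841552734)
fixture 0.72 3048 219.32808398950132 161.8733595800525 (array([0.72915094, 0.27270511]), (119.2545166015625, 196.58102416992188), 67.82161712646484)
fixture 0.56 1084 260.48062730627305 250.25461254612546 (array([0.49376456, 0.15434277]), (71.83818054199219, 104.39920043945312), 72.20245361328125)
[[0.49165783 0.15306912 0.038     ]]
```

```bash
cat >> h.py <<'E'
def Rdown(a):  # a: world angle (deg) of the tool y axis
    a=np.radians(a); x=np.array([0,0,-1.]); y=np.array([np.cos(a),np.sin(a),0]); return np.c_[x,y,np.cross(x,y)]
E
python3 - <<'E'
from h import *
for nm,P in [("plate",(.508,-.162)),("fix",(.495,.1537))]:
  for z in [.06,.25]:
    for a in ([12.5,-167.5] if nm=="plate" else [-18.9,161.1]):
        q=bot.ik([*P,z],Rdown(a)); print(nm,z,a,None if q is None else np.round(q,1))
t=bot.read_clock()
bot.move_pose([.47,-.16,.25],Rdown(12.5))
p=vision.read_camera("wrist"); save(p,"w1.png"); print(bot.read_clock()-t, -p["R"].T@p["t"])
for d in finder.masks_of(p,"plate")[:2]:
    print(d["score"],d["pixels"].sum(),rect(p,d["pixels"],.019))
E
```

```text
plate 0.06 12.5 [ 40.2  21.  -31.7 107.1  13.2  55.5  15.2]
plate 0.06 -167.5 [ -40.2   34.1   66.8  111.   -36.6   59.8 -124.5]
plate 0.25 12.5 [ 42.4   9.6 -32.8  95.3   5.4  76.6  21.2]
plate 0.25 -167.5 [ -45.6   11.9   67.    99.3  -11.3   76.3 -143.8]
fix 0.06 -18.9 [ 28.4  28.8 -60.2 108.3  29.   59.8 -63. ]
fix 0.06 161.1 [ 35.2  36.2 -71.  108.1  38.3  64.4 110.5]
fix 0.25 -18.9 [ 33.5  13.5 -63.   96.3  12.3  77.7 -50.4]
fix 0.25 161.1 [ 39.   16.8 -71.   96.2  16.1  78.7 126.7]
1.725 [ 0.45451922 -0.0856517   0.38429663]
0.77 7589 (array([ 0.74163831, -0.21140909]), (95.53705596923828, 170.77346801757812), -55.02839279174805)
0.65 9053 (array([ 0.51052365, -0.16043088]), (88.68505859375, 158.6072540283203), -77.56077003479004)
```

View pics/w1.png

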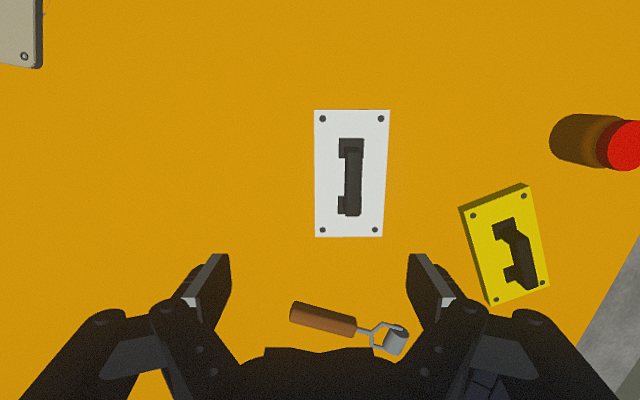

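The wrist view shows the white plate upright at about (352,173). Its centre comes out near (0.510, -0.161) at -77.6°, which agrees with the top view. Next I'll look at the fixture.

```bash
python3 - <<'E'
from h import *
t=bot.read_clock()
bot.move_pose([.485,.13,.25],Rdown(-18.9))
p=vision.read_camera("wrist"); save(p,"w2.png"); print(bot.read_clock()-t, -p["R"].T@p["t"])
import pickle; pickle.dump(p,open("w2.pkl","wb"))
for n,z in [("fixture",.024),("card_top",.03),("pin_tip",.038),("fence_face",.05)]:
  for d in finder.masks_of(p,n)[:2]:
    ys,xs=np.nonzero(d["pixels"]); print(n,d["score"],d["pixels"].sum(),xs.mean(),ys.mean(),rect(p,d["pixels"],z))
  for d in finder.boxes_of(p,n)[:2]: print("   box",d["score"],(p["R"].T@(d["centre"]-p["t"])).round(4))
E
```

```text
1.1667000000000005 [0.51154306 0.20212413 0.38424613]
fixture 0.86 16005 321.397875663855 139.0253045923149 (array([0.49841617, 0.15342421]), (117.80050659179688, 191.00169372558594), 71.37218475341797)
fixture 0.69 8049 489.880854764567 31.61734376941235 (array([0.71262463, 0.21160339]), (67.97395324707031, 143.4069366455078), -17.002838134765625)
   box 0.88 [0.4992 0.1595 0.0269]
   box 0.75 [0.7129 0.2145 0.0242]
card_top 0.83 4901 319.2921852683126 144.06733319730668 (array([0.49683926, 0.15649222]), (68.81433868408203, 98.36483764648438), 72.27454376220703)
card_top 0.79 1409 489.7189496096522 10.078779276082328 (array([0.71183112, 0.23367665]), (22.18181037902832, 73.06184387207031), -17.062515258789062)
   box 0.65 [0.7105 0.2344 0.0272]
   box 0.62 [0.501  0.161  0.0304]
pin_tip 0.8 7906 489.7615734884898 31.431065013913482 (array([0.70463757, 0.21130322]), (65.28910064697266, 136.48345947265625), -16.997085571289062)
   box 0.84 [0.7109 0.2179 0.0258]
   box 0.7 [0.5029 0.1638 0.0284]
fence_face 0.76 15927 321.2968543981917 139.12243360331513 (array([0.49939569, 0.15691795]), (109.1519546508789, 177.1328125), 71.32518005371094)
fence_face 0.68 7977 489.8969537420083 31.498558355271406 (array([0.69788971, 0.21140375]), (63.25190353393555, 132.68109130859375), -17.41375732421875)
   box 0.81 [0.7077 0.2133 0.0285]
   box 0.78 [0.5017 0.1612 0.0265]
```

View pics/w2.png

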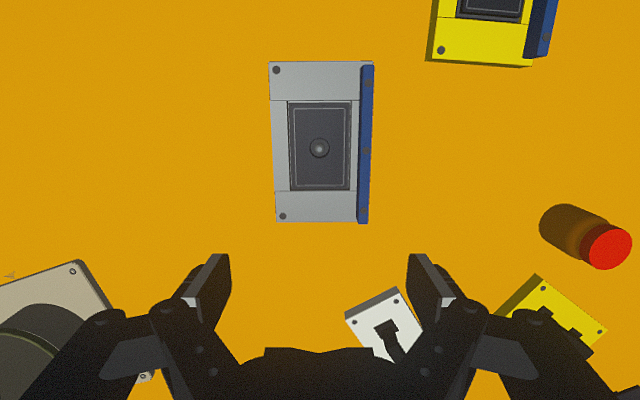

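```bash
python3 - <<'E'
from h import *
i=cv2.imread("pics/w2.png")[50:235,255:395]
cv2.imwrite("pics/c4.png",cv2.resize(i,None,fx=3.2,fy=3.2,interpolation=cv2.INTER_CUBIC))
E
```

```text
(no output)
```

View pics/c4.png

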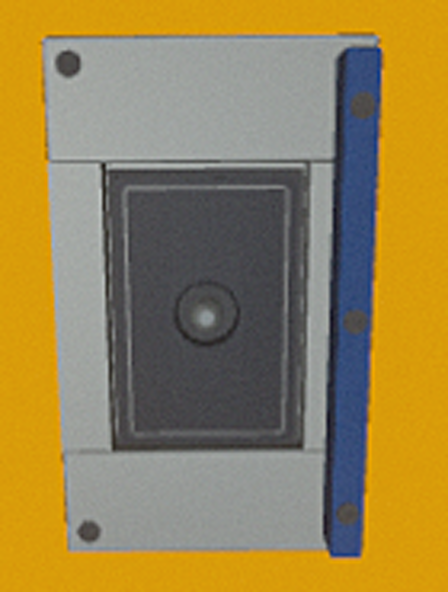

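```bash
python3 - <<'E'
from h import *
import pickle; p=pickle.load(open("w2.pkl","rb"))
C=lambda x,y:(255+(x+.5)/3.2-.5,50+(y+.5)/3.2-.5)
F=[("TL",C(44,38),(-58,95,24)),("BL",C(68,549),(-58,-95,24)),("pin",C(205,316),(0,0,38)),
("b1",C(363,105),(51,None,50)),("b2",C(355,322),(51,0,50)),("b3",C(347,513),(51,None,50)),
("cTL",C(107,170),(-32,48,30)),("cTR",C(306,170),(32,48,30)),("cBR",C(301,447),(32,-48,30)),("cBL",C(114,447),(-32,-48,30)),("fTL",C(345,48),(45,88,50)),("fTR",C(382,48),(57,88,50)),("fBL",C(330,556),(45,-88,50)),("fBR",C(361,556),(57,-88,50))]
def loc(v):
    a=np.radians(v[2]);M=np.array([[np.cos(a),-np.sin(a)],[np.sin(a),np.cos(a)]])
    out=[]
    for n,uv,f in F:
        w=plane(p,[uv],f[2]/1000)[0][:2]
        l=M.T@(w*1000-v[:2]); out.append((n,l[0]-f[0],0 if f[1] is None else l[1]-f[1]))
    return out
r=least_squares(lambda v:np.array([o[1:] for o in loc(v)]).ravel(),[495,153,-18.9],loss="soft_l1",x_scale=[1,1,.1])
print(r.x)
for o in loc(r.x): print(o[0],round(o[1],1),round(o[2],1))
print(plane(p,[C(205,316)],.038))
E
```

```text
[496.37823567 155.39270291 -18.51995807]
TL 3.0 -1.0
BL 2.4 1.4
pin -0.5 0.2
b1 0.0 0
b2 -0.1 -0.5
b3 -0.3 0
cTL -2.3 2.2
cTR 3.0 1.7
cBR 3.4 -2.5
cBL -3.2 -2.0
fTL -0.4 -0.9
fTR -0.5 -0.9
fBL 0.1 1.2
fBR -0.4 1.1
[[0.49594937 0.15575724 0.038     ]]
```

The crop shows the pin tip at (205,316), which is full-image (319,149), at (0.496, 0.156). The fence bolts run down the right side and give the fixture x-axis a yaw of -18.5°. The enlarged crop also confirms the grey fixture with the blue fence. Next I'll pick the plate.

```bash
python3 - <<'E'
from h import *
t=bot.read_clock()
R=Rdown(12.4); P=[.510,-.1608]
bot.gripper_to(.06)
bot.move_pose([*P,.13],R)
p=vision.read_camera("wrist"); save(p,"w3.png")
bot.line_to([*P,.038],speed=.1)
print(bot.read_contact_force(),bot.read_moment())
bot.gripper_to(.005,effort=100)
print(bot.read_gripper_width(),bot.read_contact_force(),bot.read_tcp_pos())
bot.line_to([*P,.13],speed=.12)
print(bot.read_gripper_width(),bot.read_contact_force(),bot.read_moment(),bot.read_tcp_pos())
p=vision.read_camera("wrist"); save(p,"w4.png")
p=vision.read_camera("scene"); save(p,"s4.png")
print(bot.read_clock()-t,bot.read_clock())
E
python3 -c "
import cv2,numpy as np
a=cv2.imread('pics/w3.png');b=cv2.imread('pics/w4.png');cv2.imwrite('pics/w34.png',cv2.resize(np.vstack([a,b]),None,fx=.75,fy=.75))"
```

```text
[ 0.5882852   0.98293165 -0.33331473] [-0.01701373  0.01340527  0.08072034]
0.01600364552126563 [-1.91918692  0.90327784  5.97505529] [ 0.51019064 -0.1609447   0.03859511]
0.016479334741086343 [-0.64128458  0.38963735 -5.11472693] [ 0.0410603   0.01859432 -0.03279448] [ 0.5093772  -0.16073045  0.12908636]
4.175000000000001 8.6667
```

View pics/w34.png

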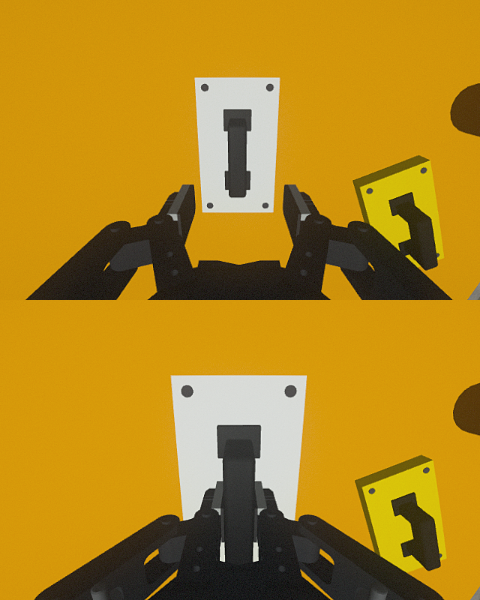

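View pics/s4.png

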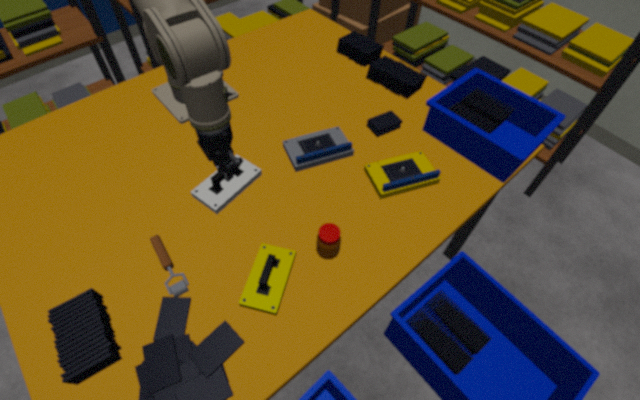

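The plate is gripped and lifted: the far edge is level in the lower wrist view at about (228..408,100), and about 5 N of load shows. I'll use that known grip to check the camera bias and where the plate sits along the bar.

```bash
python3 - <<'E'
from h import *
p=vision.read_camera("wrist"); T=bot.read_tcp_pos(); R=bot.read_eef_rot(); t=bot.read_clock()
import pickle; pickle.dump((p,T,R),open("w4.pkl","wb"))
f=p["frame"].astype(int); m=((f.min(2)>150)).astype(np.uint8)
# subpixel edges
for cam_z in [T[2]-.038+.019]:
    rows=[];cols=[]
    top=[(u,np.argmax(m[:,u]>0)) for u in range(240,400,8)]
    L=[];Rr=[]
    for v in range(110,190,6):
        xs=np.nonzero(m[v,200:440])[0]+200; L.append((xs.min()-.5,v)); Rr.append((xs.max()+.5,v))
    top=[(u,v-.5) for u,v in top]
    loc=lambda q:(plane(p,q,cam_z)-T)@R*1000
    a,b,c=loc(top),loc(L),loc(Rr)
    print("top z",np.polyfit(a[:,1],a[:,2],1)); print("L",b[:,1].round(1)); print("R",c[:,1].round(1))
print(t)
E
```

```text
top z [-4.6456844e-04 -7.8950779e+01]
L [-42.6 -42.8 -42.6 -42.8 -42.6 -42.8 -42.5 -42.8 -42.5 -42.8 -42.5 -42.7
 -42.5 -42.7]
R [44.6 44.8 44.6 44.8 45.  44.8 45.  44.8 45.  44.8 45.  44.7 45.  44.7]
8.7167
```

```bash
cat >> h.py <<'E'
A=-18.5; fx=np.array([np.cos(np.radians(A)),np.sin(np.radians(A))]); fy=np.array([-fx[1],fx[0]])
C0=np.array([.4948,.1557])
def tgt(x,y,z): # fixture-frame mm for the TCP, z in m
    return [*(C0+(fx*x+fy*y)/1000),z]
def st(msg=""):
    T=bot.read_tcp_pos(); f=bot.read_contact_force(); d=(T[:2]-C0)*1000
    print(msg,"x %.2f y %.2f z %.2f | F fx %.1f fy %.1f fz %.1f"%(d@fx,d@fy,T[2]*1000,f[:2]@fx,f[:2]@fy,f[2]),"t %.2f"%bot.read_clock())
    return d@fx,d@fy,T[2],f[:2]@fx,f[:2]@fy,f[2]
E
python3 - <<'E'
from h import *
R=Rdown(A)
bot.move_pose(tgt(-3,-13,.115),R); st()
bot.line_to(tgt(-3,-13,.082),speed=.08); b=st()
z=.082
while z>.068:
    z-=.001; bot.line_to(tgt(-3,-13,z),speed=.03); s=st("z%.3f"%z)
    if s[5]-b[5]>2: break
print(np.degrees(np.arctan2(*bot.read_eef_rot()[[1,0],1])))
p=vision.read_camera("top"); save(p,"t5.png")
E
```

```text
x -2.12 y -14.07 z 114.88 | F fx 0.4 fy -1.9 fz -5.1 t 9.89
 x -3.16 y -13.00 z 81.69 | F fx -0.5 fy 1.2 fz -4.8 t 10.45
z0.081 x -2.81 y -12.88 z 81.31 | F fx -0.1 fy 0.5 fz -4.9 t 10.70
z0.080 x -2.99 y -13.01 z 80.03 | F fx 0.0 fy 0.1 fz -5.3 t 10.95
z0.079 x -3.03 y -13.00 z 78.94 | F fx 0.0 fy -0.1 fz -5.0 t 11.20
z0.078 x -3.06 y -13.01 z 77.93 | F fx 0.2 fy -0.7 fz -4.5 t 11.45
z0.077 x -3.05 y -13.05 z 76.93 | F fx 0.7 fy 0.2 fz -5.2 t 11.70
z0.076 x -2.84 y -12.87 z 76.37 | F fx -1.9 fy -2.3 fz 2.5 t 11.95
-18.501992922768395
```

```bash
python3 -c "
import cv2
i=cv2.imread('pics/t5.png')[180:320,190:400];cv2.imwrite('pics/t5c.png',cv2.resize(i,None,fx=3.6,fy=3.6,interpolation=2))"
```

```text
(no output)
```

View pics/t5c.png

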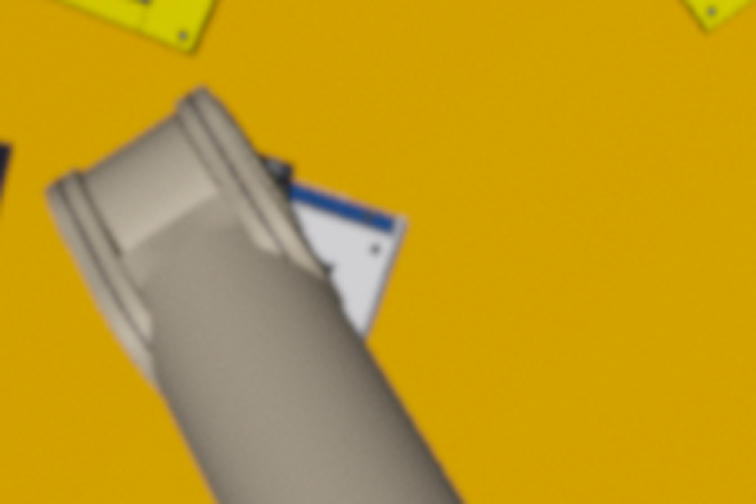

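It touched at TCP z = 76.4 mm, so the underside is at about 38 mm, right on the pin tip. In the crop the plate's long edge runs alongside the blue fence at about (340,205), still off the end. Next I'll find the fence.

```bash
python3 - <<'E'
from h import *
bot.wait(.1)
x=-3
while x<5:
    x+=1; bot.line_to(tgt(x,-13,.0761),speed=.03); s=st("x%.1f"%x)
    if s[3]<-8: break
E
```

```text
x-2.0 x -2.14 y -12.77 z 76.24 | F fx -3.9 fy -1.9 fz 5.3 t 12.35
x-1.0 x -1.20 y -12.68 z 76.23 | F fx -3.4 fy -1.1 fz 5.0 t 12.60
x0.0 x -0.24 y -12.55 z 76.24 | F fx -4.7 fy 0.2 fz 4.9 t 12.85
x1.0 x 0.74 y -12.51 z 76.21 | F fx -4.0 fy 0.3 fz 5.6 t 13.10
x2.0 x 1.80 y -12.53 z 76.21 | F fx -4.6 fy -0.4 fz 5.5 t 13.35
x3.0 x 2.06 y -12.47 z 76.15 | F fx -6.8 fy -0.5 fz 8.3 t 13.60
x4.0 x 2.14 y -12.47 z 76.11 | F fx -11.7 fy -0.9 fz 12.5 t 13.85
```

```bash
python3 - <<'E'
from h import *
bot.line_to(tgt(1.4,-12.5,.0760),speed=.03); st()
bot.line_to(tgt(1.4,-6,.0760),speed=.03); st()
y=-6
while y<9:
    y+=.75; bot.line_to(tgt(1.4,y,.0757),speed=.03); s=st("y%.2f"%y)
    if s[5]<-2 : break
E
```

```text
x 1.64 y -12.35 z 76.23 | F fx -2.3 fy -1.2 fz 5.4 t 14.10
 x 1.92 y -7.15 z 76.00 | F fx -2.3 fy -5.5 fz 7.3 t 14.47
y-5.25 x 1.93 y -6.81 z 75.82 | F fx -3.3 fy -7.1 fz 10.7 t 14.72
y-4.50 x 1.93 y -6.53 z 75.75 | F fx -3.5 fy -8.7 fz 11.6 t 14.97
y-3.75 x 1.96 y -5.93 z 75.61 | F fx -3.4 fy -8.0 fz 8.9 t 15.22
y-3.00 x 1.60 y -3.68 z 75.09 | F fx -0.5 fy -0.2 fz -5.2 t 15.47
```

```bash
python3 - <<'E'
from h import *
x,y=1.2,0.3
bot.line_to(tgt(x,y,.0757),speed=.03); b=st()
z=.0757
while z>.0685:
    z-=.001; bot.line_to(tgt(x,y,z),speed=.03); s=st("z%.4f"%z)
    if s[5]-b[5]>4 or abs(s[3]-b[3])>5 or abs(s[4]-b[4])>5: break
E
```

```text
x 1.00 y 0.61 z 75.42 | F fx -0.2 fy -0.4 fz -4.8 t 15.72
z0.0747 x 1.15 y 0.23 z 74.55 | F fx 0.6 fy -0.0 fz -5.1 t 15.97
z0.0737 x 1.20 y 0.26 z 73.64 | F fx 0.4 fy -1.0 fz -4.7 t 16.23
z0.0727 x 1.15 y 0.23 z 72.62 | F fx -0.5 fy -0.0 fz -5.4 t 16.48
z0.0717 x 1.14 y 0.28 z 71.62 | F fx -0.4 fy -0.0 fz -5.6 t 16.73
z0.0707 x 1.15 y 0.27 z 70.63 | F fx 0.6 fy 0.7 fz -5.5 t 16.98
z0.0697 x 1.16 y 0.26 z 69.63 | F fx -0.5 fy 0.3 fz -4.7 t 17.23
z0.0687 x 1.18 y 0.30 z 68.67 | F fx -0.2 fy 0.2 fz -3.7 t 17.48
z0.0677 x 1.24 y 0.38 z 68.07 | F fx -3.1 fy -2.2 fz 2.2 t 17.73
```

The plate dropped 8 mm onto the card, to an underside of about 30 mm, with almost no side force. Now I'll press it home.

```bash
python3 - <<'E'
from h import *
x,y=1.15,0.3
z=.0677
while z>.058:
    z-=.0007; bot.line_to(tgt(x,y,z),speed=.02); s=st("z%.4f"%z)
    if s[5]>28 or abs(s[3])>15 or abs(s[4])>15: break
bot.wait(.4); st(); print(bot.read_gripper_width(),bot.read_moment(),bot.read_eef_rot()[:,0])
E
```

```text
z0.0670 x 1.21 y 0.35 z 67.17 | F fx -2.4 fy -1.6 fz 3.3 t 17.98
z0.0663 x 1.24 y 0.34 z 66.40 | F fx -3.2 fy -1.6 fz 4.6 t 18.23
z0.0656 x 1.24 y 0.34 z 65.72 | F fx -2.6 fy -2.2 fz 6.5 t 18.48
z0.0649 x 1.25 y 0.38 z 65.10 | F fx -2.5 fy -3.1 fz 6.0 t 18.73
z0.0642 x 1.27 y 0.38 z 64.46 | F fx -2.8 fy -2.3 fz 7.1 t 18.98
z0.0635 x 1.25 y 0.37 z 63.81 | F fx -3.8 fy -2.7 fz 7.2 t 19.23
z0.0628 x 1.28 y 0.38 z 63.17 | F fx -3.8 fy -3.1 fz 9.1 t 19.48
z0.0621 x 1.27 y 0.39 z 62.62 | F fx -4.0 fy -4.2 fz 10.8 t 19.73
z0.0614 x 1.27 y 0.36 z 62.55 | F fx -7.6 fy -7.1 fz 19.3 t 19.98
z0.0607 x 1.29 y 0.34 z 62.52 | F fx -11.0 fy -10.0 fz 29.9 t 20.23
 x 1.28 y 0.36 z 62.50 | F fx -11.2 fy -10.0 fz 29.2 t 20.62
0.016808929685335577 [-1.20219098  2.88144847  0.04506891] [ 4.29536863e-04 -1.33109443e-03 -9.99999022e-01]
```

```bash
python3 - <<'E'
from h import *
bot.line_to(tgt(.8,0.0,.0607),speed=.02); bot.wait(.3); st(); print(bot.read_moment())
p=vision.read_camera("wrist"); save(p,"w6.png")
p=vision.read_camera("scene"); save(p,"s6.png")
a=cv2.imread("pics/s6.png")[60:240,240:460]
cv2.imwrite("pics/s6c.png",cv2.resize(a,None,fx=3.3,fy=3.3,interpolation=2))
E
```

```text
x 1.27 y 0.33 z 62.51 | F fx -8.1 fy -8.3 fz 27.6 t 21.18
[-1.01216251  2.3301026   0.03729924]
```

View pics/s6c.png

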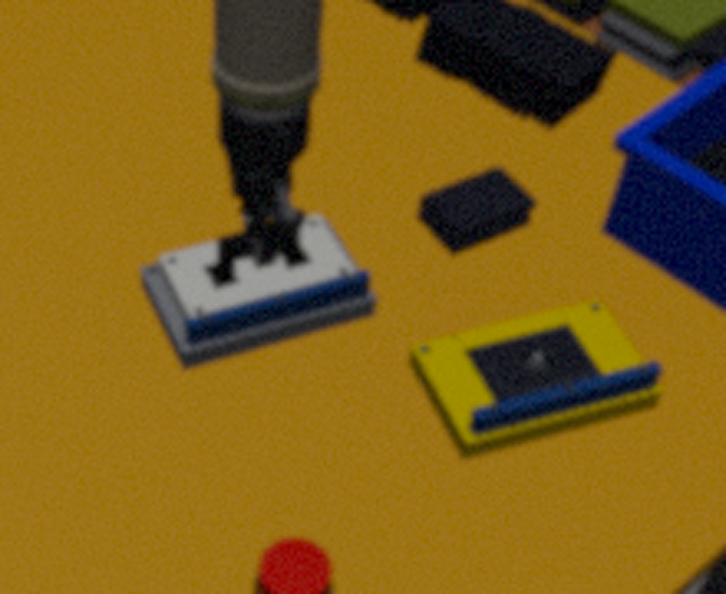

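View pics/w6.png

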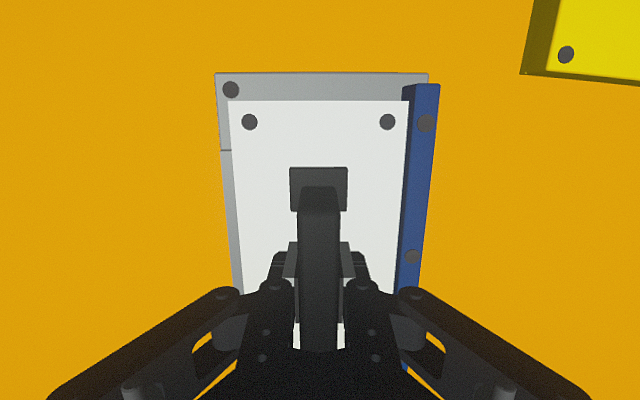

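The scene crop shows the plate inside the fixture, flat behind the blue fence at about (270,270). The wrist view shows its long edge parallel to the fence at x of about 405, with an even gap. Travel from tip contact to the stop was 76.4 − 62.5 = 13.9 mm against an expected 14 mm, so I'll hand it in.

```bash
python3 - <<'E'
from h import *
st(); bot.close_job(); st()
E
```

```text
x 1.27 y 0.35 z 62.52 | F fx -8.7 fy -7.7 fz 26.6 t 21.27
the job is handed in; nothing more can be done
the job is handed in; nothing more can be done
```

The white press plate is on the locating pin, pressed down to a hard stop at the deck, with the handle still gripped and pushed. I handed the job in at about 21 s of the 42 s allowed; no verdict is reported.

**What I did:** I took the plate by its handle and rested it on the pin tip about 13 mm off to one side. I then moved it across until it touched the fence and slid it along until the hole found the pin. It went down 8 mm onto the card holder with almost no side force, and I pressed it in steps of 0.7 mm.

**Last checks:**
- **Seated depth:** the plate moved 13.9 mm from touching the pin tip to the stop, against 14 mm expected. The last 6 mm or so was against the spring.
- **Push:** the wrist reading was about 27 N upward, roughly 32 N including the plate's weight. The gripper was set to 100 N.
- **Alignment:** the pictures show the plate flat and parallel to the fence with a small, even gap.

**What disagreed or was not checked:**
- **Camera disagreement:** the top and wrist cameras differed by about 4–5 mm on the pin's position. The fence contact fixed the side-to-side position.
- **Side force:** about 8 N remained in each horizontal direction, down from about 11 and 10 N after I shifted the target slightly.
- **Unmeasured:** I did not measure the bed position or the plate's tilt directly. Both are inferred from the travel, the hard stop and the pictures.

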